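# Ready the finds balance

## Task

Get the bench balance ready for weighing sherds in the white dish that already stands on its pan: first push the black transport-lock lever on its right-hand side fully back to free the pan, then switch the balance on by pressing down the raised front half of the rocker switch, and last tap the wide tare key to take off the weight of the dish. Do it all with the fingertips and lightly, gripping and lifting nothing; leave the two small square keys alone and the dish and the things around the balance where they are.

Things in the scene. Friction and masses are not known exactly. Their poses are not given: they have to be found in the camera images.
- balance: low white bench balance, fixed, 230 (x) x 250 mm (y), housing top 40 mm up; origin under its centre at worktop height, x to its back, y to its left, z up. Controls in the strip along its front, at x = -78 mm, left to right: rocker switch y +98, display +40, wide tare key -22, small square keys -68 and -100. Pan 146 x 204 mm behind, top 58 mm up, 4 mm lower once freed. No push over 30 N.
- lock_pad (a point): middle of the upright pad of the black transport-lock lever on the balance's right-hand (-y) flank. Pad 12 mm thick along the balance's x, 22 mm wide along y (13 to 35 mm off the flank), 20 to 52 mm above the worktop. Push its front face towards the balance's back (+x).
- lock (a joint): travel of the lock lever in m: 0 = locked (front end), 0.024 = end stop at the back; freed from 0.020 on. Needs about 2 N and stays where it is left.
- rocker_press (a point): on top of the raised front half of the rocker switch, 13 mm in front of its pivot; moves with it. The switch is a shallow V, 24 mm wide (y), each half 20 mm long (x). Off: front half up at 0.35 rad, rear half level, its face 46.5 mm above the worktop. On: front half level at that height, rear half up.
- rocker (a joint): angle of the rocker switch in rad: 0 = off, 0.35 = on (end stop); on from 0.26. Pressing 4 N (start) to 6 N (end) at the point above turns it; it stays where it is left.
- tare_top (a point): centre of the top face of the wide white tare key, 22 mm (x) by 38 mm (y), 49 mm above the worktop when up
- tare (a joint): travel of the tare key in m: 0 = up, 0.005 = fully down; it makes contact from 0.003 on. Spring: 0.8 N at the start, 3.2 N at contact, 4.8 N fully down; it comes up again by itself.
- square_a (a joint): travel of the small square key next to the tare key, 16 x 16 mm, 49 mm above the worktop, in m: 0 = up, 0.005 = down; to be left alone
- square_b (a joint): travel of the small square key at the right-hand end, same size and height, in m; to be left alone
- dish: white foam dish, 132 x 182 x 24 mm, loose on the pan; origin under its centre. Rides down 4 mm with the pan; otherwise stays
- film_can: white film canister with grey cap, 34 mm across, 51 mm high, loose at the left of the balance; origin under its centre; bystander
- sherd_big: flat pot sherd, 79 x 65 x 12 mm, loose at the right of the balance; origin under its centre; bystander
- sherd_small: flat pot sherd, 49 x 54 x 14 mm, loose at the right of the balance, in front of the other; origin under its centre; bystander
Not all that is in view belongs to the job. Of the things that look like the dish, the smaller one is meant.

How it is judged (in metres and radians):
On the way, in this order (a step that is already met when the one before it is completed fails the run):
1. the transport lock is pushed back and the pan is free (value of joint lock above 0.02 m), for 0.1 s.
2. the balance is switched on at the rocker (value of joint rocker above 0.26 rad), for 0.1 s.
3. the tare key is pressed to its contact point (value of joint tare above 0.003 m), for 0.04 s.
At the end, for the whole second after the job is handed in: The lock lever is back (20 mm or more), the rocker is on (0.26 rad or more), the tare key was pressed 3 mm or more after both and is up again, the square keys are up, and the dish stands on the pan within 12 mm of where it stood (value of joint lock above 0.02 m and value of joint rocker above 0.26 rad and value of joint each of tare, square_a, square_b below 0.001 m and distance of dish from where it was at the start of the episode below 0.012 m and linear speed of dish below 0.02 m/s); the robot touches nothing.
It fails at once if the balance is switched on while the lock still holds the pan, or the tare key is pressed before the balance is on ((value of joint rocker above 0.2 rad and value of joint lock below 0.018 m) or (value of joint tare above 0.003 m and value of joint rocker below 0.2 rad)).
It fails at once if a square key is pressed (value of joint any of square_a, square_b above 0.002 m).
It fails at once if the balance or one of its controls is pushed or gripped with more than 30 N (contact force between anything else and balance above 30 N).
It fails at once if the dish is pushed, lifted or carried (distance of dish from where it was at the start of the episode above 0.015 m).
It fails at once if a bystander is moved or lifted (distance of any of film_can, sherd_big, sherd_small from where it was at the start of the episode above 0.015 m).
It also fails if it takes over 45 s, if anything falls off the work surface, if the arm or the gripper's body presses on something with over 40 N, if the wrist force passes 120 N, or if a joint passes its speed limit or range.

## Robot

A 6-joint arm with a two-finger parallel gripper is mounted at the origin on the work surface; the furniture and walls round the work are solid. World frame = base frame: x ahead of the robot, y to its left, z up, the work surface at z = 0. Lengths are in m, angles in degrees, forces in N, time in s.
With the tool pointing down it reaches from about 0.325 to 0.9 m from the base axis. Payload 3.5 kg.
Tool frame: the origin (TCP) lies midway between the tips of the shut fingers; the grasp point (between the pads) lies ctrl.hold_point_z behind it (ctrl.hold_point_z is the distance from the TCP to the grasp point, in m); z points along the fingers, x is the direction in which the jaws open and shut, and the axes are right-handed (so a half turn about z gives the same grasp; the last joint's range is limited). The gripper opens to 85 mm and grips with 20 to 120 N. Pads are 22 mm wide; open, the fingers measure 114 mm over their backs; the gripper's body (76 mm by 85 mm) begins 54 mm behind the grasp point. The pads swing forward as they close: fully open they stand 13 mm farther back than shut.
Start: joints at [57.674, 15.837, -1.513, 72.651, 0, 84.076], TCP at [0.278, 0.56, 0.231] pointing down, gripper open.
Joint ranges: [-178.77, 178.77], [-48.84, 107.48], [-61.69, 71.31], [-111.58, 123.2], [-90, 87.43], [-180, 180]. Speed limits (degrees/s): [147.25, 147.25, 180, 180, 180, 180].

## Interface

Orientations are given as a 3x3 rotation matrix whose columns are the frame's x, y, z axes.
In Python, from plant import ctrl, eoat, kinematics, cams, job_done, sensors gives the robot as it stands. The module is installed in compiled form; this text tells all that it offers. Calls block until the motion is done:
- ctrl.movep(position, orientation): joint-space move of the TCP to a pose.
- ctrl.servo_line(position, rotation=None, max_speed=0.15, threshold=None): straight line of the TCP; rotation=None keeps the orientation; max_speed is the mean speed in m/s. With threshold (N) it stops when the force on the tool has changed by that much, and returns True; else False.
- ctrl.set_joints(angles): joint-space move.
- eoat.let_go() and eoat.close_gripper(f_grip=None): open the fingers fully, or close them until they stop; f_grip is the grip in N (None keeps the last).
- ctrl.pause(seconds).
- kinematics.solve_ik(position, orientation): joint angles nearest the present ones, or None.
- cams.read_camera(name): name is "scene" or "side" or "wrist"; returns the picture (384x512x3 uint8, red, green, blue); there is no depth.
- cams.camera_model(name): a dict with "K" (3x3 intrinsics, pixels), "eye" and "rotation" of the camera in the world. Camera axes: x right, y down, z forward; pixel columns grow to the right and rows downward; lengths in m; the calibration is good to about 2 mm. A picture is of the moment at which its call begins: read the wrist's pose just before it. camera_model takes no time and is no camera call; for the wrist camera it gives the pose at the moment of the call.
A pose or a line that the arm cannot do raises ctrl.Unreachable and nothing moves.
- job_done(): hands the job in, once; it reports no verdict.
Readings, each from a call of its own:
- sensors.current_t(): time.
- sensors.current_joint_positions(): joint angles.
- sensors.current_qvel(): joint speeds.
- sensors.current_tau(): joint torques, N m.
- sensors.current_tcp_pos(): TCP position.
- sensors.current_tool_rot(): TCP orientation.
- sensors.current_wrist_force(): force on the tool from outside, world axes, zero at the start.
- sensors.current_wrist_torque(): the same for the moment, N m.
- sensors.current_width(): finger opening in m.
Only numpy, scipy, OpenCV 4.12 (cv2) and the standard library are available. Lean on these libraries where they do the work, as an engineer would, in place of code of your own. Each camera call takes 0.05 s, during which the arm holds its last target.

## Working session

There is one attempt and no reset: what is moved stays moved. The work goes in short steps, each a Python script; the robot and the scene stay as the last script left them, time stands still between calls to the robot, and variables do not carry over. Pictures are saved under pics/ and viewed, and the job is handed in when it is done.

```bash
mkdir -p pics; ls
python3 - <<'E'
from plant import ctrl, eoat, kinematics, cams, job_done, sensors
import cv2
for n in ["scene","side","wrist"]:
    m=cams.camera_model(n); print(n,m)
    cv2.imwrite(f"pics/{n}0.png",cv2.cvtColor(cams.read_camera(n),cv2.COLOR_RGB2BGR))
print(sensors.current_t(),sensors.current_tcp_pos(),sensors.current_tool_rot(),ctrl.hold_point_z,sensors.current_width())
E
```

```text
pics
scene {'K': array([[389.38694933,   0.        , 256.48370196],
       [  0.        , 389.38694933, 189.77742612],
       [  0.        ,   0.        ,   1.        ]]), 'eye': array([ 0.0171984 , -0.64525244,  0.5681571 ]), 'rotation': array([[ 0.76983723, -0.31255732,  0.55646974],
       [-0.63817214, -0.38970163,  0.66397964],
       [ 0.00932547, -0.86627973, -0.49947219]])}
side {'K': array([[431.85087157,   0.        , 249.04255016],
       [  0.        , 431.85087157, 197.03642197],
       [  0.        ,   0.        ,   1.        ]]), 'eye': array([ 0.4760065 , -0.76165771,  0.79426444]), 'rotation': array([[ 0.98792679, -0.08609287,  0.128797  ],
       [-0.15335324, -0.66144439,  0.73414856],
       [ 0.0219871 , -0.74503647, -0.66666125]])}
wrist {'K': array([[339.64488737,   0.        , 263.64699881],
       [  0.        , 339.64488737, 196.10236654],
       [  0.        ,   0.        ,   1.        ]]), 'eye': array([0.20196982, 0.5968852 , 0.37212399]), 'rotation': array([[ 0.4455235 ,  0.84649518,  0.29146993],
       [ 0.89526899, -0.42070613, -0.14662804],
       [-0.00149674,  0.32627023, -0.94527536]])}
0.15 [0.27761033 0.55929068 0.23039739] [[ 4.44672271e-01  8.95692863e-01 -9.30836007e-04]
 [ 8.95691619e-01 -4.44673214e-01 -1.50226874e-03]
 [-1.75948923e-03 -1.65724756e-04 -9.99998438e-01]] 0.0187 0.08538731459608362
```

View pics/scene0.png

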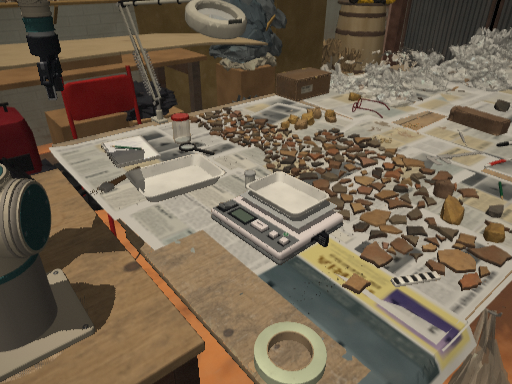

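View pics/side0.png

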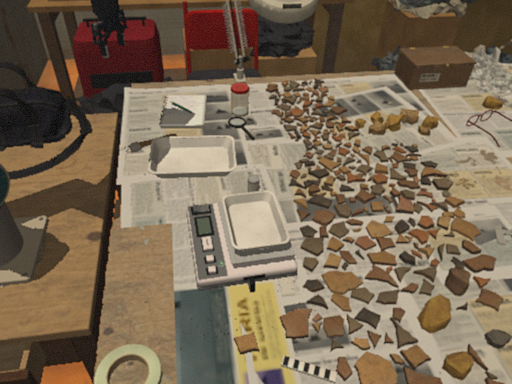

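View pics/wrist0.png

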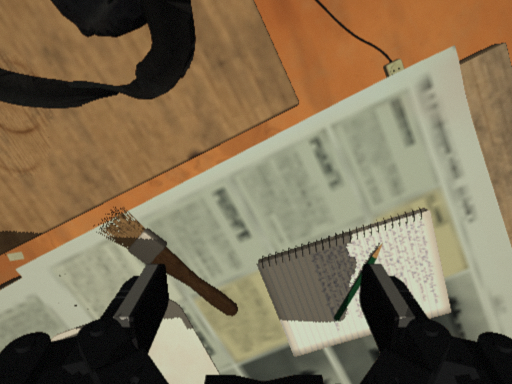

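The side view shows two white dishes: a larger one on the table at about (193,155), and a smaller one on the balance pan at about (256,222). The smaller one, on the pan, is the one meant. I'll enlarge the crops to confirm it.

Run:
```python
import cv2
a=cv2.imread("pics/side0.png")[160:340,160:340]
cv2.imwrite("pics/side0c.png",cv2.resize(a,(600,600)[::1],interpolation=cv2.INTER_CUBIC))
a=cv2.imread("pics/scene0.png")[160:270,190:350]
cv2.imwrite("pics/scene0c.png",cv2.resize(a,(800,550),interpolation=cv2.INTER_CUBIC))
```

```text
(no output)
```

View pics/side0c.png

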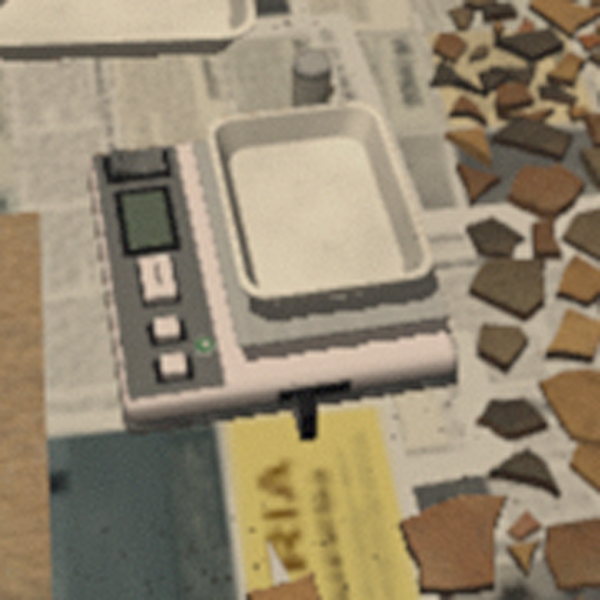

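View pics/scene0c.png

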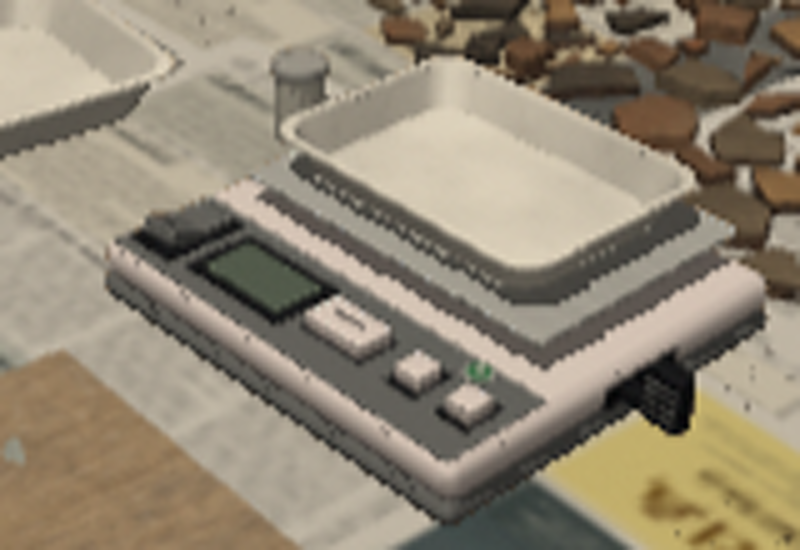

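```bash
cat > fit.py <<'E'
import numpy as np
from scipy.optimize import least_squares
def proj(m,P):
    c=m["rotation"].T@(np.asarray(P)-m["eye"]); q=m["K"]@c; return q[:2]/q[2]
def loc(p,q): # balance local->world
    x,y,a=p[:3]; c,s=np.cos(a),np.sin(a)
    return np.array([x+c*q[0]-s*q[1],y+s*q[0]+c*q[1],q[2]])
E
python3 - <<'E'
from fit import *
from plant import cams
L={"tare":(-.078,-.022,.049),"a":(-.078,-.068,.049),"b":(-.078,-.100,.049),"disp":(-.078,.040,.041)}
obs={"side":{"tare":(158,273),"a":(167,326),"b":(173,361),"disp":(147,220)},
"scene":{"tare":(350,320),"a":(418,366),"b":(470,401),"disp":(265,274)}}
M={n:cams.camera_model(n) for n in obs}
px=lambda n,u:(np.array([160,160])+np.array(u)*.3) if n=="side" else (np.array([190,160])+np.array(u)*.2)
def r(p,names=("side","scene")): return np.concatenate([proj(M[n],loc(p,L[k]))-px(n,u) for n in names for k,u in obs[n].items()])
for nm in (("side","scene"),("side",),("scene",)):
    s=least_squares(lambda p:r(p,nm),[.6,0,0]); print(s.x,np.degrees(s.x[2])); print(np.round(s.fun.reshape(-1,2),1).tolist())
    if len(nm)==2: print("tare",loc(s.x,L["tare"]),"lock",loc(s.x,(0,-.149,.036)),"rocker",loc(s.x,(-.09,.098,.05)))
E
```

```text
[ 0.57759822 -0.05821375  0.03630179] 2.079939071339548
[[-0.0, 0.2], [-0.3, -0.5], [-0.3, 0.1], [0.4, -0.4], [0.1, 0.2], [0.3, -0.1], [0.1, -0.5], [-0.1, 1.0]]
tare [ 0.50044808 -0.08303017  0.049     ] lock [ 0.583006   -0.20711558  0.036     ] rocker [0.48410072 0.03645524 0.05      ]
[ 0.57717555 -0.05774843  0.0479018 ] 2.744571234388515
[[-0.1, 0.4], [-0.1, -0.4], [0.1, 0.2], [0.0, -0.2]]
[ 0.57832471 -0.05909854  0.01977486] 1.1330159137878688
[[0.1, 0.0], [0.0, -0.1], [-0.4, -0.4], [0.2, 0.7]]
```

The pan dish is the smaller one (182 mm long), and in the side view it clearly stands on the balance at (256,222). The controls run from back-left to front-right along the front strip. Next I'll shut the fingers and take a closer wrist picture.

```bash
cat >> fit.py <<'E'
def R(yaw):
    c,s=np.cos(yaw),np.sin(yaw); return np.array([[-s,c,0],[c,s,0],[0,0,-1.]])
E
python3 - <<'E'
from fit import *
from plant import ctrl, eoat, cams, sensors
import cv2
eoat.close_gripper(20)
ctrl.movep([0.44,-0.12,0.25],R(.036))
ctrl.pause(.2)
m=cams.camera_model("wrist"); im=cams.read_camera("wrist"); np.save("m1.npy",m,allow_pickle=True)
im=cv2.cvtColor(im,cv2.COLOR_RGB2BGR); cv2.imwrite("pics/w1.png",im)
print(sensors.current_t(),sensors.current_tcp_pos(),sensors.current_width(),m["eye"],sensors.current_wrist_force())
p=[.5776,-.0582,.0363]
for k,q in {"tare":(-.078,-.022,.049),"a":(-.078,-.068,.049),"b":(-.078,-.100,.049),"pad":(0,-.149,.052)}.items(): print(k,proj(m,loc(p,q)))
E
```

```text
3.65 [ 0.44014292 -0.11967807  0.24995153] 0.00020994414564287354 [ 0.35570926 -0.12285171  0.39182926] [-0.49575349 -0.60135204  1.10211897]
tare [294.9860726  219.87472748]
a [252.96032777 219.90507328]
b [223.72056769 219.92618662]
pad [183.83517028 282.92688785]
```

View pics/w1.png

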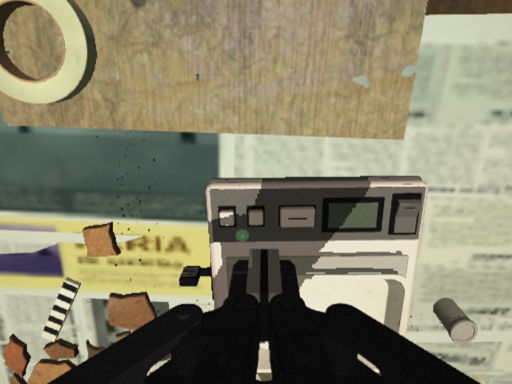

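The wrist view shows square b at (227,216), square a at (256,216), tare at (297,216), the display at (353,215), the rocker at (405,215), the lever pad at (190,276) and the canister at (455,320). The sherds lie below and to the left.

Run:
```python
import cv2
a=cv2.imread("pics/w1.png")
cv2.imwrite("pics/w1c.png",cv2.resize(a[170:300,170:300],(600,600),interpolation=cv2.INTER_CUBIC))
cv2.imwrite("pics/w1d.png",cv2.resize(a[170:250,270:440],(800,376),interpolation=cv2.INTER_CUBIC))
```

```text
(no output)
```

View pics/w1c.png

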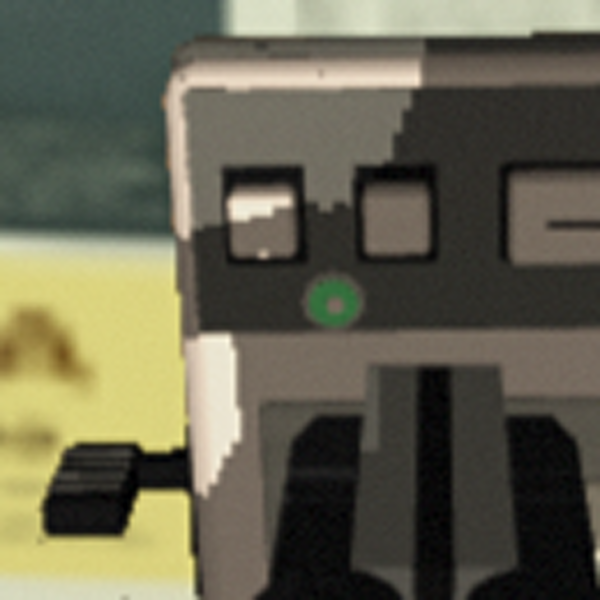

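View pics/w1d.png

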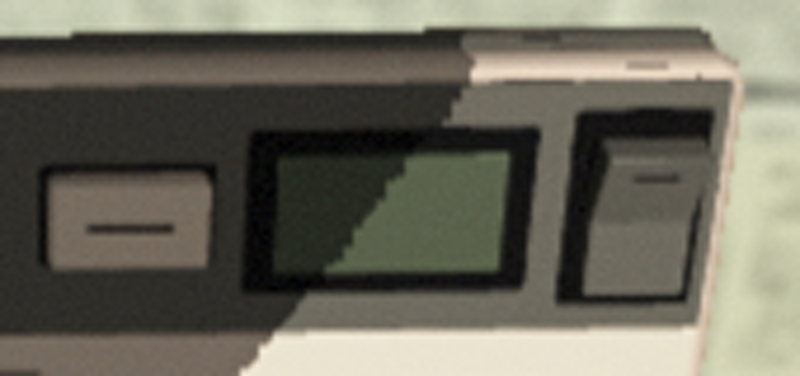

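Run:
```python
from fit import *
from plant import cams
m=np.load("m1.npy",allow_pickle=True).item()
c=lambda u,v:(170+u/4.615,170+v/4.615)
d=lambda u,v:(270+u/4.706,170+v/4.706)
L={"tare":(-.078,-.022,.049),"a":(-.078,-.068,.049),"b":(-.078,-.100,.049),"disp":(-.078,.040,.041),"piv":(-.078,.098,.0465)}
O={"tare":d(130,222),"a":c(397,219),"b":c(264,221),"disp":d(391,212),"piv":d(644,218)}
obs={"side":{"tare":(158,273),"a":(167,326),"b":(173,361),"disp":(147,220)},
"scene":{"tare":(350,320),"a":(418,366),"b":(470,401),"disp":(265,274)}}
M={n:cams.camera_model(n) for n in obs}; M["wrist"]=m
px=lambda n,u:np.array(u) if n=="wrist" else (np.array([160,160])+np.array(u)*.3) if n=="side" else (np.array([190,160])+np.array(u)*.2)
obs["wrist"]=O
def r(p,names): return np.concatenate([proj(M[n],loc(p,L[k]))-px(n,u) for n in names for k,u in obs[n].items()])
for nm in (("wrist",),("side","scene","wrist")):
    s=least_squares(lambda p:r(p,nm),[.57,-.06,0.03]); print(s.x,np.degrees(s.x[2]));print(np.round(s.fun.reshape(-1,2),1).tolist())
p=s.x
def ray(m,u,z):
    dv=m["rotation"]@np.linalg.solve(m["K"],[u[0],u[1],1]); return m["eye"]+dv*(z-m["eye"][2])/dv[2]
def inv(p,w):
    dx,dy=w[0]-p[0],w[1]-p[1]; cc,ss=np.cos(p[2]),np.sin(p[2]); return cc*dx+ss*dy,-ss*dx+cc*dy
for nme,u in (("top centre",c(88,511)),("front top edge",c(90,489))):
    w=ray(m,u,.052); print(nme,w,inv(p,w))
for n,u in (("side",px("side",(306,400))),("scene",px("scene",(672,397)))):
    w=ray(M[n],u,.05 if n=="side" else .036); print(n,w,inv(p,w))
for k,u in (("pivot",d(644,218)),("frontedge",d(655,145))):
    w=ray(m,u,.0465 if k=="pivot" else .0533); print(k,w,inv(p,w))
for n,us in {"bigsherd":[(108,293),(156,318)],"small":[(85,224),(119,255)],"can":[(455,320)]}.items():
    print(n,[ray(m,u,.01)[:2].round(3) for u in us])
```

```text
[ 0.57468816 -0.05490287  0.03753496] 2.150594716909096
[[0.5, 0.4], [-0.1, 0.2], [-0.6, -0.2], [-0.1, -0.4], [0.2, 0.1]]
[ 0.57546461 -0.05521826  0.04207051] 2.41046261514245
[[-1.0, -0.5], [-1.1, -1.3], [-1.1, -0.7], [-0.7, -1.0], [-1.3, -0.0], [-1.0, -0.4], [-1.2, -0.8], [-1.5, 0.8], [-0.2, 1.1], [-0.7, 1.1], [-1.1, 0.8], [-0.7, 0.1], [-0.5, 0.4]]
top centre [ 0.57982877 -0.20092542  0.052     ] (np.float64(-0.0017678694273942858), np.float64(-0.14576178978595214))
front top edge [ 0.57344035 -0.20019896  0.052     ] (np.float64(-0.00812008622375161), np.float64(-0.14476728522545942))
side [ 0.58499691 -0.20450739  0.05      ] (np.float64(0.0032450464969823985), np.float64(-0.1495579431223168))
scene [ 0.58668761 -0.20516596  0.036     ] (np.float64(0.004906553171683788), np.float64(-0.1502870443836679))
pivot [0.4929164  0.03984737 0.0465    ] (np.float64(-0.07847689230530985), np.float64(0.09845333287140037))
frontedge [0.47245924 0.03603626 0.0533    ] (np.float64(-0.09907624162258569), np.float64(0.09550598020976352))
bigsherd [array([ 0.63 , -0.318]), array([ 0.668, -0.258])]
small [array([ 0.532, -0.335]), array([ 0.573, -0.298])]
can [array([0.657, 0.149])]
```

Run:
```python
from fit import *
from plant import ctrl, eoat, cams, sensors
import cv2
Rt=R(.037)
ctrl.movep([0.525,-0.206,0.12],Rt)
print(ctrl.servo_line([0.525,-0.206,0.030],max_speed=.1,threshold=8), sensors.current_tcp_pos(), sensors.current_wrist_force())
print(ctrl.servo_line([0.552,-0.205,0.030],max_speed=.06,threshold=5), sensors.current_tcp_pos(), sensors.current_wrist_force())
u=np.array([np.cos(.037),np.sin(.037),0])
h=ctrl.servo_line(np.array([0.552,-0.205,0.030])+.06*u,max_speed=.025,threshold=7)
print(h, sensors.current_tcp_pos(), sensors.current_wrist_force(), sensors.current_t())
for n in ("side","scene"):
    im=cv2.cvtColor(cams.read_camera(n),cv2.COLOR_RGB2BGR)
    a=im[200:320,190:310] if n=="side" else im[160:270,240:350]
    cv2.imwrite(f"pics/{n}2.png",cv2.resize(a,(600,600),interpolation=cv2.INTER_CUBIC))
```

```text
False [ 0.5257039  -0.20632752  0.03074779] [ 0.34322025 -0.73089651  1.00408244]
False [ 0.55212558 -0.204872    0.02990387] [ 0.3300695  -0.02871691  0.04423716]
True [ 0.58992632 -0.20303859  0.02911149] [-0.23707254  0.80334347  0.91579344] 7.55
```

View pics/side2.png

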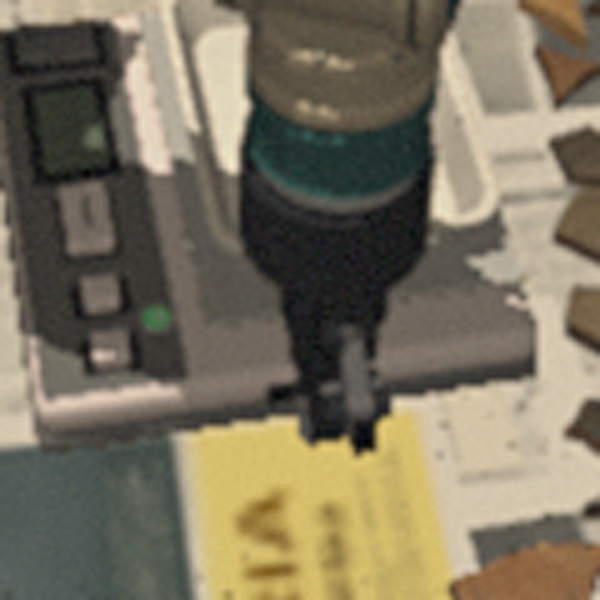

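View pics/scene2.png

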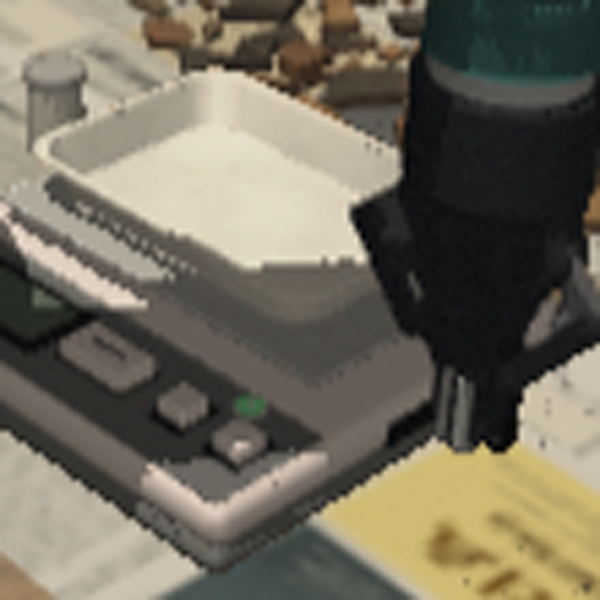

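The pan looks lowered, and the pad at (365,430) in the side crop is well back along its slot. I'll push once more to confirm the end stop, then retreat and look.

Run:
```python
from fit import *
from plant import ctrl, eoat, cams, sensors
import cv2
u=np.array([np.cos(.037),np.sin(.037),0]); p=np.array(sensors.current_tcp_pos())
h=ctrl.servo_line(p+.02*u,max_speed=.02,threshold=9)
print(h, sensors.current_tcp_pos(), sensors.current_wrist_force(), sensors.current_t())
ctrl.pause(.15); print(sensors.current_tcp_pos(), sensors.current_wrist_force())
q=np.array(sensors.current_tcp_pos())
ctrl.servo_line(q-.03*u,max_speed=.12)
q=q-.03*u; q[2]=.13; ctrl.servo_line(q,max_speed=.15)
ctrl.movep([0.44,-0.06,0.2],R(.037)); ctrl.pause(.2)
m=cams.camera_model("wrist"); im=cams.read_camera("wrist"); np.save("m3.npy",m,allow_pickle=True)
cv2.imwrite("pics/w3.png",cv2.cvtColor(im,cv2.COLOR_RGB2BGR))
im=cv2.cvtColor(cams.read_camera("side"),cv2.COLOR_RGB2BGR)
cv2.imwrite("pics/side3.png",cv2.resize(im[160:340,160:340],(600,600),interpolation=cv2.INTER_CUBIC))
print(sensors.current_t())
```

```text
True [ 0.5897404  -0.20234106  0.02780721] [-0.14779881 -1.40471073 -0.12291402] 8.0833
[ 0.5892058  -0.20212087  0.02723835] [-0.80974594 -0.60508234  0.93522999]
10.5833
```

View pics/w3.png

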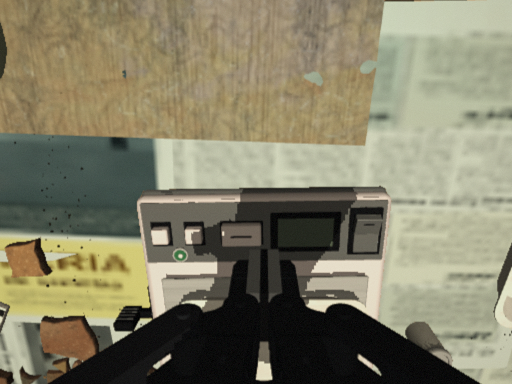

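View pics/side3.png

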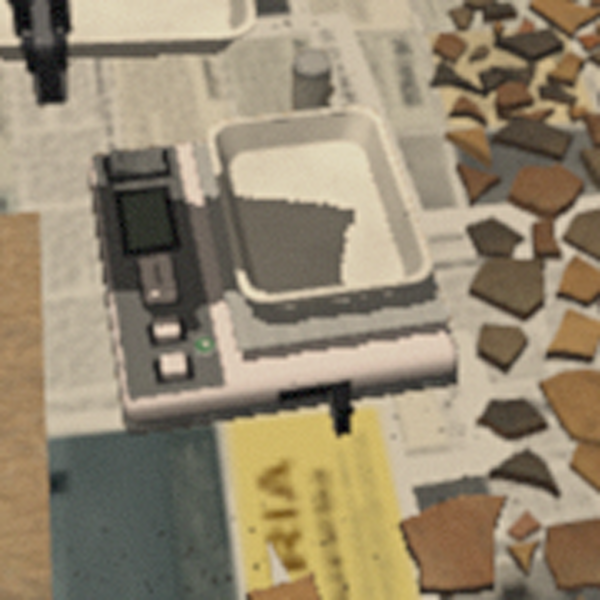

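The lever pad has moved from (306,415) to (342,415) in the side crop, about 24 mm, so it is at the end stop. The pan is lower and the dish, canister and sherds haven't moved. Next is the rocker.

Run:
```python
from fit import *
from plant import ctrl, eoat, cams, sensors
import cv2
Rt=R(.037)
ctrl.movep([0.478,0.038,0.085],Rt); ctrl.pause(.1)
print(sensors.current_tcp_pos(), sensors.current_wrist_force())
h=ctrl.servo_line([0.478,0.038,0.0435],max_speed=.025,threshold=11)
print(h, sensors.current_tcp_pos(), sensors.current_wrist_force(), sensors.current_t())
ctrl.pause(.15); print(sensors.current_tcp_pos(), sensors.current_wrist_force())
ctrl.servo_line([0.478,0.038,0.10],max_speed=.15)
ctrl.movep([0.43,-0.02,0.2],Rt); ctrl.pause(.15)
m=cams.camera_model("wrist"); im=cams.read_camera("wrist"); np.save("m4.npy",m,allow_pickle=True)
im=cv2.cvtColor(im,cv2.COLOR_RGB2BGR); 
cv2.imwrite("pics/w4.png",im)
cv2.imwrite("pics/w4c.png",cv2.resize(im[170:270,180:380],(800,400),interpolation=cv2.INTER_CUBIC))
im=cv2.cvtColor(cams.read_camera("scene"),cv2.COLOR_RGB2BGR)
cv2.imwrite("pics/scene4c.png",cv2.resize(im[160:270,190:350],(800,550),interpolation=cv2.INTER_CUBIC))
print(sensors.current_t())
```

```text
[0.47953577 0.0369993  0.08665489] [ 0.51317779 -0.5638426  -1.89005924]
True [0.47660549 0.03799076 0.04650382] [-0.56448375  0.23129853  5.51856717] 12.7417
[0.4765738  0.03798115 0.0464756 ] [-1.14130037  0.68262774  5.31696084]
14.225
```

View pics/w4c.png

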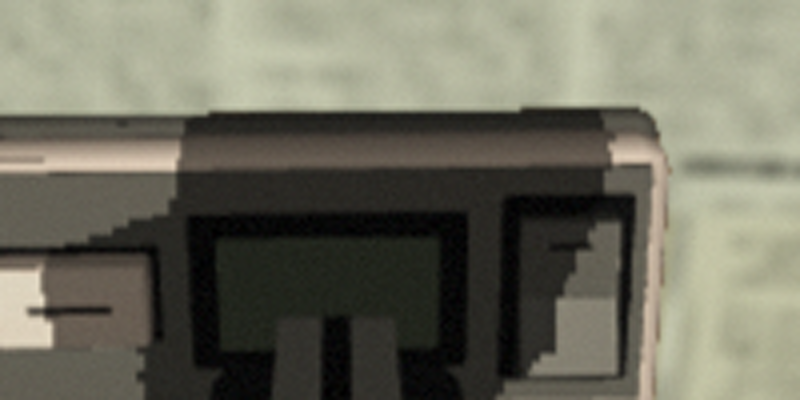

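View pics/scene4c.png

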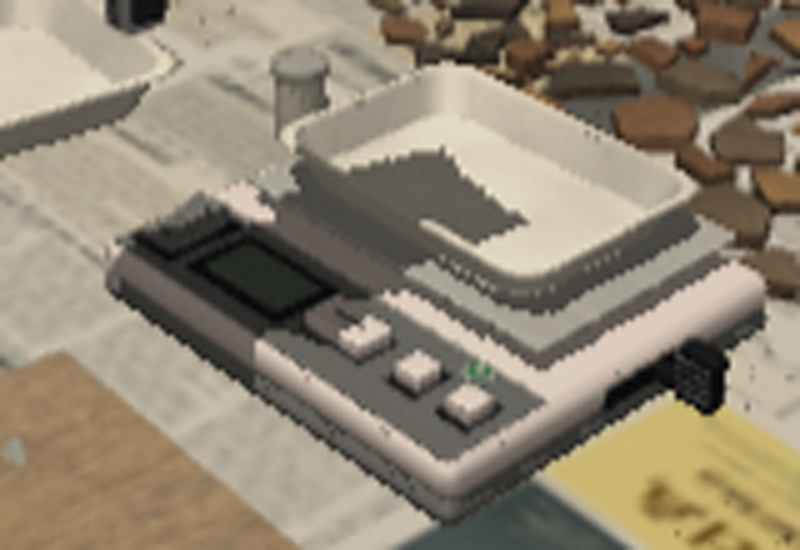

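The tip stopped at z = 46.5 mm, level with the face, and the scene crop shows the rear half of the rocker up at (205,200), so the balance is on. Now the tare key.

Run:
```python
from fit import *
from plant import ctrl, eoat, cams, sensors
import cv2
Rt=R(.037)
ctrl.movep([0.499,-0.081,0.085],Rt); ctrl.pause(.25)
print(sensors.current_tcp_pos(), sensors.current_wrist_force())
h=ctrl.servo_line([0.499,-0.081,0.0435],max_speed=.025,threshold=9)
print(h, sensors.current_tcp_pos(), sensors.current_wrist_force(), sensors.current_t())
ctrl.pause(.2); print(sensors.current_tcp_pos(), sensors.current_wrist_force())
ctrl.servo_line([0.499,-0.081,0.10],max_speed=.12)
ctrl.movep([0.40,-0.06,0.22],Rt); ctrl.pause(.2)
im=cv2.cvtColor(cams.read_camera("wrist"),cv2.COLOR_RGB2BGR); cv2.imwrite("pics/w5.png",im)
im=cv2.cvtColor(cams.read_camera("scene"),cv2.COLOR_RGB2BGR)
cv2.imwrite("pics/scene5c.png",cv2.resize(im[160:270,190:350],(800,550),interpolation=cv2.INTER_CUBIC))
print(sensors.current_t(),sensors.current_wrist_force())
```

```text
[ 0.49966205 -0.08066814  0.08666583] [ 1.16798136 -0.9079572   0.45134199]
False [ 0.49894051 -0.08098627  0.04401153] [-1.93055077  0.36944288  5.11264666] 16.925
[ 0.49892693 -0.08099474  0.04402254] [-2.15799417  0.85284798  5.257155  ]
18.725 [-0.60100347 -0.36050401 -1.2363708 ]
```

View pics/w5.png

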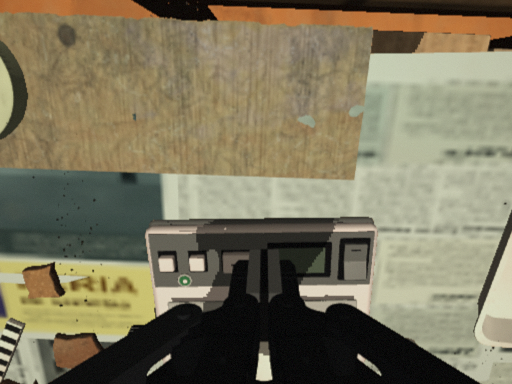

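View pics/scene5c.png

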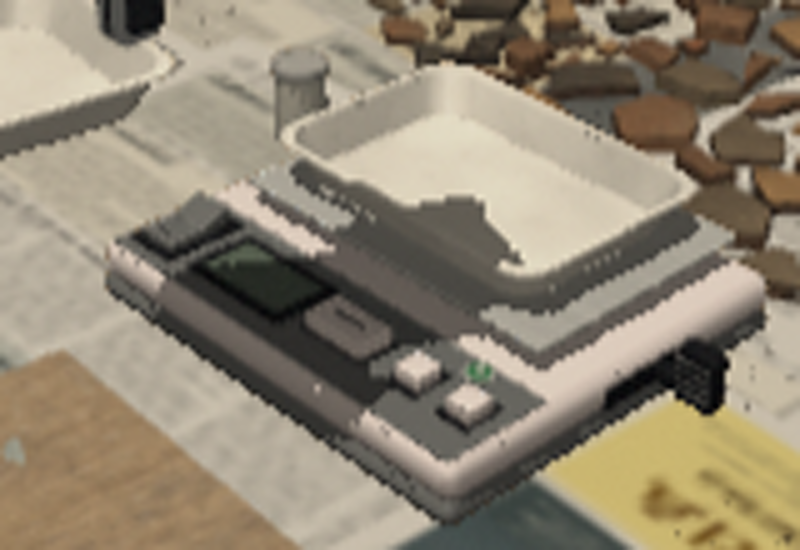

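The tip held at z = 44.0 mm with about 5 N, which is full tare travel. The scene crop shows the rocker on (205,205), the tare key up again (350,325), the square keys up, the lever back (700,380) and the dish in place.

Run:
```python
from plant import job_done, sensors
print(sensors.current_t()); job_done()
```

```text
18.725
the job is handed in; nothing more can be done
```

The balance is ready for weighing, and I handed the job in at 18.7 s; no verdict is reported. I did all three steps with the shut fingertips:

- **Transport lock:** I pushed the lever back until it stopped moving. A second push did not move it further, and the side picture shows about 24 mm of travel with the pan lowered.
- **Rocker switch:** I pressed the front half down to z = 46.5 mm at about 5 to 6 N, which is the height given for "on". The rear half now stands up.
- **Tare key:** I held it at z = 44.0 mm for 0.2 s at about 5 N, which is its full travel. The last picture shows it up again.

**Last check:** In the last pictures the lever is back, the rocker is on and the square keys are up. The dish, the canister and the sherds in view show no visible movement, and the arm stands clear of everything.

**Disagreement:** The wrist camera and the two fixed cameras placed the balance about 3 mm apart. I aimed between the two, and all three pushes landed where intended.

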